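Slip-angle test of a heatsink on the tilt gauge

ROBOT

A 6-joint arm with a two-finger parallel gripper is mounted at the origin on a cart in front of the work surface, level with it; the furniture and walls round the work are solid. World frame = base frame: x ahead of the robot, y to its left, z up, the work surface at z = 0. Lengths are in m, angles in rad, forces in N, time in s.
With the tool pointing down it reaches from about 0.425 to 0.95 m from the base axis. Payload 3.5 kg.
Tool frame: the origin (TCP) lies on the centre line of the jaws, within the pads' length; the fingertips stand 25 mm ahead of it and the grasp point (between the pads) lies 6 mm ahead of it (ctrl.finger_overhang is the distance from the TCP to the fingertips, in m); z points along the fingers, y is the line along which they close (so a half turn about z gives the same grasp; the last joint's range is limited). The gripper opens to 85 mm and grips with 20 to 120 N. Pads are 22 mm wide; open, the fingers measure 114 mm over their backs; the gripper's body (76 mm by 85 mm) begins 54 mm behind the grasp point. The pads swing forward as they close: fully open they stand 13 mm farther back than shut.
Start: joints at [-1.329, 0.286, 1.577, -0, 1.279, -0.15], TCP at [0.258, -0.624, 0.256] pointing down, gripper open.
Joint ranges: [-2.77, 2.77], [-0.9, 2.22], [0.21, 2.48], [-1.53, 4.67], [0.24, 2.81], [-2.84, 2.84]. Speed limits (rad/s): [2.79, 2.79, 3.14, 3.14, 3.14, 3.14].

INTERFACE

Orientations are given as a unit quaternion [x, y, z, w].
In Python, from plant import get_state, imaging, job, ctrl gives the robot as it stands.
- The arm moves only by the tool jog_arm, never from a script. Its argument "increments" is a list of rows, each an object of numbers: "dx", "dy", "dz": the shift along the world's x, y, z each as a share of 12 cm, from -1 to 1; "ax", "ay", "az": the turn, a rotation vector about the world's x, y, z each as a share of pi/2 rad, from -1 to 1; "gripper": the gripper command: -1 is shut, 1 is fully open, values between are in proportion. A call has 1 to 10 rows; each row is the pose to reach, as a shift and turn from the pose commanded when the call began; what a row does not reach only later rows make up. A row lasts 1/10 s, in which the tool goes at most 50 mm and 8.59 degrees, less where a joint would pass 70% of its speed; a pose out of reach is approached as far as the arm can. A call with a number of a shift or a turn outside -1 to 1 is refused whole. A call with a gripper value outside its range is refused whole. The fingers move at their own pace and stop on an object; "force" is the grip in N (left out, the last holds). Time passes only in rows, so rows that repeat a pose let the fingers close. It gives the time, the measured TCP pose, the force, the opening and the grip force at its end, in the units of the state.
- get_state(): the state, without advancing time (a new reading comes with each control period).
- imaging.read_camera(name): name is "scene" or "side" or "wrist"; returns a dict with "frame" (384x512x3 uint8, blue, green, red), "depth" (384x512 float32, m along the optical axis (not along the pixel's ray), 0 where there is no reading), "camera_matrix" (3x3 intrinsics, pixels), "dist" ([k1, k2, p1, p2, k3] as OpenCV has them; the pictures are not rectified), "extrinsics" (4x4, takes a point from camera to world coordinates); the wrist camera has in their place "mount" (4x4, takes a point from camera to tool coordinates, whose origin is the TCP and whose axes are the flange's). Camera axes: x right, y up, looking along -z (the intrinsics and any distortion apply to the point x, -y, -z); pixel columns grow to the right and rows downward; lengths in m; the calibration is good to about 2 mm. A picture is of the moment at which its call begins: read the wrist's pose just before it.
- job.sign_off(): hands the job in; it is judged then, once.
The state is a dict: "time": time; "qpos": joint angles; "dq": joint speeds; "joint_efforts": joint torques, N m; "eef_pos": TCP position; "tcp_rot": TCP orientation; "contact_force": force on the tool from outside, world axes, zero at the start; "wrist_torque": the same for the moment, N m; "opening": opening from 0.0 (shut) to 1.0 (fully open); "finger_force": force on a finger pad.
Only numpy, scipy, OpenCV 4.12 (cv2) and the standard library are available. Lean on these libraries where they do the work, as an engineer would, in place of code of your own. Each camera call takes 0.05 s, during which the arm holds its last target. There are 200 camera calls.

TASK

We need the slope at which a bare heatsink slides down a chute while the carton beside it still stays put. Lift the tilt board by the red bar at its free end until the dark heatsink slips and slides down to the stop at the board's foot, stop there before the carton slides too, and leave the board standing at that angle. Then press the yellow hold button on the readout fully down to store the angle; do not press it before, and do not touch the heatsink or the carton.

Things in the scene. Friction and masses are not known exactly. Their poses are not given: they have to be found in the camera images.
- tilt_board (a joint): tilt of the smooth grey board (deck 140 x 295 mm, hinged at its right end in a fixed frame) in rad: 0 = level as at the start, grows as the left end with the red bar is lifted, up to 0.85. Stiff hinge: the board stays where it is left; lifting takes about 8 N. The heatsink slips somewhere between 0.26 and 0.43 rad (differs from day to day), the carton only 0.15 rad or more beyond that.
- lift_bar (a point): centre of the red round lift bar (12 mm thick, 100 mm clear length, 50 mm above the bench at start, 45 mm clear of the deck's end). Turns with the board: x along the bar, y up the slope away from the hinge, z square to the deck. In this frame the hinge axis is at y = -340, z = -14 mm (arc radius 340 mm), the deck top at z = -8 mm, the foot stop's face at y = -332 mm.
- spare_heatsink: dark grey finned heatsink, 35 x 50 x 28 mm, 60 to 120 g, in one of the board's two lanes (either one), long side along the slope; origin at the centre of its underside. Starts about 120 mm down the slope from the bar; resting against the foot stop its origin is at y = -307 mm in the lift_bar frame.
- fuse_box: small cream carton, 50 x 75 x 22 mm, about 50 g, in the other lane, long side along the slope, origin at the centre of its underside, about 120 mm down the slope from the bar; it grips the board better than the heatsink.
- hold_top (a point): centre of the top face of the round yellow hold button (26 mm across) on the grey readout box (110 x 80 x 30 mm, dark display on its far half) that stands on the bench to the right of the tilt board. The top is 52 mm above the bench at rest; it goes straight down.
- hold (a joint): travel of the hold button in m: 0 = out, 0.006 = fully down (about 4 N); it springs back by itself.
Things that resemble listed ones, but are neither listed nor needed, are in the scene too. Of the things like the spare_heatsink, leave any that is blue, orange or turquoise; of the rest the larger one is meant.

How it is judged:
On the way, in this order (a step that is already met when the one before it is completed fails the run):
1. the heatsink has slid down to the foot stop of the raised board, the carton has stayed (y of spare_heatsink in the frame of lift_bar below -0.27 m and distance between spare_heatsink and lift_bar below 0.33 m and y of fuse_box in the frame of lift_bar above -0.165 m and value of joint tilt_board above 0.22 rad), for 0.2 s.
2. the hold button is pressed down with the board still at that angle (value of joint hold above 0.0045 m and value of joint tilt_board above 0.22 rad and y of spare_heatsink in the frame of lift_bar below -0.27 m), for 0.05 s.
At the end, for the whole second after the job is handed in: The board stands by itself at 0.22 rad or more, the heatsink lies on it within 37 mm of its place against the foot stop, the carton is still in its upper half (slid by less than about 20 mm), the hold button has been pressed and is out again, all at rest (all of step 1 and distance between fuse_box and lift_bar below 0.33 m and value of joint hold below 0.0015 m and linear speed of each of spare_heatsink, fuse_box below 0.02 m/s); the robot touches nothing.
It fails at once if the carton slides down the board as well (tilted too far) or off it (not (y of fuse_box in the frame of lift_bar above -0.165 m) or not (distance between fuse_box and lift_bar below 0.33 m)).
It fails at once if the hold button is pressed before the heatsink has slid down (value of joint hold above 0.003 m and not (y of spare_heatsink in the frame of lift_bar below -0.27 m)).
It fails at once if the board is dropped or lowered again after the slip (y of spare_heatsink in the frame of lift_bar below -0.27 m and velocity of joint tilt_board below -0.3 rad/s).
It fails at once if the robot touches the heatsink or the carton (contact force between any of the fingers, the arm and spare_heatsink above 0.5 N or contact force between any of the fingers, the arm and fuse_box above 0.5 N).
It also fails if it takes over 51 s, if anything falls off the work surface, if the arm or the gripper's body presses on something with over 40 N, if the wrist force passes 120 N, or if a joint passes its speed limit or range.

## Working session

There is one attempt and no reset: what is moved stays moved. The work goes in short steps, Python scripts to look and compute and a tool call to move; the robot and the scene stay as the last step left them, time stands still between calls to the robot, and variables do not carry over. Pictures are saved under pics/ and viewed, at most 10 in all, crops included, and the job is handed in when it is done.

Besides the shell and the picture viewer there is one more tool, called after ">>>" by a JSON object that holds its "name" and its "arguments", one argument or row to a line. jog_arm: Moves the arm, as the interface text tells. Shift numbers are shares of 12 cm and turn numbers shares of pi/2 rad, none past 1 either way. Its arguments: {"type":"object","properties":{"increments":{"type":"array"},"force":{"type":"number"}},"required":["increments"]}

```bash
mkdir -p pics
cat > h.py <<'E'
import numpy as np, cv2
from plant import get_state, imaging, job, ctrl
def pts(c, px):
    """pixels (N,2) with depth -> world points (fixed cams)"""
    px=np.asarray(px,float).reshape(-1,1,2)
    n=cv2.undistortPoints(px,np.array(c["camera_matrix"]),np.array(c["dist"])).reshape(-1,2)
    p=px.reshape(-1,2).round().astype(int)
    d=c["depth"][p[:,1],p[:,0]].astype(float)
    X=np.c_[n[:,0]*d,-n[:,1]*d,-d]
    E=np.array(c["extrinsics"]); return X@E[:3,:3].T+E[:3,3]
E
python3 - <<'E'
from h import *
import pickle
for n in("scene","side"):
    c=imaging.read_camera(n); pickle.dump(c,open(n+".pkl","wb")); cv2.imwrite(f"pics/{n}0.png",c["frame"])
s=get_state(); print(s)
E
```

```text
{'time': 0.1, 'qpos': array([-1.32898875e+00,  2.87101862e-01,  1.57804245e+00,  2.49276976e-06,
        1.27859563e+00, -1.49982384e-01]), 'dq': array([ 1.83343948e-03, -1.94828728e-03, -4.00499318e-03, -1.31157326e-03,
       -9.26001342e-06, -8.67892403e-04]), 'joint_efforts': array([ 6.26044566e-04, -4.07291615e+01, -2.93699849e+01, -1.36598774e-04,
        3.40009785e-03, -8.77893598e-07]), 'eef_pos': array([ 0.25765133, -0.6233029 ,  0.2550625 ]), 'tcp_rot': array([ 9.80873364e-01,  1.94644009e-01, -4.80846803e-05, -1.07257006e-03]), 'contact_force': array([ 0.02880035, -0.18633455, -0.33257812]), 'wrist_torque': array([-0.04220738, -0.05689121, -0.01677459]), 'finger_force': 0.0, 'opening': 1.0059513752471336}
```

View pics/scene0.png

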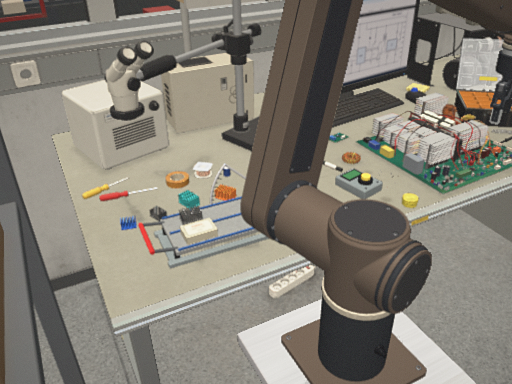

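View pics/side0.png

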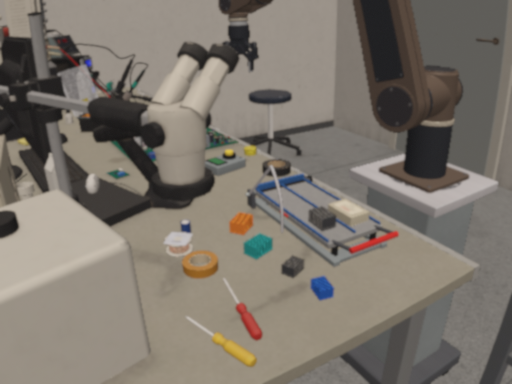

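Scene view: the red bar is at about (146,238), the heatsink at (190,215) in the far lane and the carton at (198,230) in the near lane. The hold button is at (367,178). The loose yellow item at (410,200) is a decoy. In the side view the bar is at (374,242) and the button at (229,154).

Run:
```python
from h import *
import pickle
def mask(c,lo,hi):
    return cv2.inRange(cv2.cvtColor(c["frame"],cv2.COLOR_BGR2HSV),lo,hi)
for n in("scene","side"):
    c=pickle.load(open(n+".pkl","rb"))
    print(n,"cam",np.array(c["extrinsics"])[:3,3].round(3))
    R=mask(c,(0,150,90),(6,255,255))|mask(c,(174,150,90),(180,255,255))
    for nm,m in(("red",R),("yel",mask(c,(22,150,120),(33,255,255))),("cream",mask(c,(12,20,170),(30,90,255))),("blue",mask(c,(105,120,50),(125,255,255)))):
        k,l,st,ce=cv2.connectedComponentsWithStats(m)
        for i in range(1,k):
            if st[i,4]<25: continue
            v,u=np.nonzero(l==i); P=pts(c,np.c_[u,v]); P=P[c["depth"][v,u]>0]
            if len(P)<10: continue
            q=np.median(P,0)
            if q[2]>.3 or q[2]<-.05 or abs(q[1])>1: continue
            P=P[np.linalg.norm(P-q,axis=1)<.2]
            d=P-P.mean(0); w=np.linalg.svd(d,full_matrices=False)[2][0]; t=d@w
            print(nm,ce[i].round(),st[i,4],"mean",P.mean(0).round(3),"min",P.min(0).round(3),"max",P.max(0).round(3),"ax",w.round(2),"ends",np.percentile(t,[1,99]).round(3))
```

```text
scene cam [-0.429  0.4    0.717]
red [112. 196.] 128 mean [0.735 0.267 0.014] min [0.723 0.227 0.006] max [0.749 0.3   0.021] ax [0.15 0.99 0.01] ends [-0.039  0.033]
red [146. 238.] 147 mean [0.451 0.246 0.054] min [ 0.396  0.236 -0.   ] max [0.576 0.251 0.06 ] ax [-1.    0.04  0.08] ends [-0.089  0.054]
yel [387. 153.] 39 mean [ 0.554 -0.548  0.025] min [ 0.539 -0.561  0.016] max [ 0.581 -0.54   0.035] ax [-0.96 -0.26  0.05] ends [-0.025  0.015]
yel [365. 178.] 36 mean [ 0.436 -0.367  0.047] min [ 0.427 -0.385  0.034] max [ 0.475 -0.358  0.054] ax [-0.98  0.08  0.2 ] ends [-0.032  0.009]
yel [ 94. 190.] 56 mean [0.784 0.306 0.016] min [0.77  0.269 0.012] max [0.802 0.34  0.02 ] ax [-0.31  0.95  0.02] ends [-0.038  0.033]
yel [409. 202.] 92 mean [ 0.318 -0.427  0.015] min [ 0.308 -0.451  0.004] max [ 0.348 -0.415  0.024] ax [-0.7  -0.71  0.02] ends [-0.018  0.019]
yel [419. 220.] 39 mean [ 0.276 -0.429 -0.016] min [ 0.273 -0.457 -0.022] max [ 0.28  -0.402 -0.011] ax [ 0.01 -1.   -0.03] ends [-0.026  0.027]
cream [206.  63.] 449 mean [ 1.088 -0.171  0.225] min [ 0.94  -0.283  0.222] 
[... 5545 characters left out ...]
05 mean [0.812 0.231 0.008] min [ 0.798  0.194 -0.002] max [0.823 0.268 0.016] ax [-0.23  0.97  0.07] ends [-0.034  0.031]
blue [291. 180.] 133 mean [ 0.416 -0.086  0.05 ] min [ 0.377 -0.091  0.042] max [ 0.45  -0.069  0.057] ax [ 1.    0.   -0.01] ends [-0.037  0.033]
blue [265. 186.] 102 mean [ 0.492 -0.089  0.05 ] min [ 0.464 -0.097  0.042] max [ 0.516 -0.066  0.058] ax [ 0.99  0.1  -0.04] ends [-0.027  0.025]
blue [186. 228.] 31 mean [ 0.714 -0.061  0.016] min [ 0.708 -0.066  0.008] max [ 0.72  -0.057  0.021] ax [ 0.75 -0.12  0.65] ends [-0.009  0.007]
blue [322. 288.] 346 mean [0.598 0.264 0.016] min [0.579 0.239 0.002] max [0.611 0.279 0.023] ax [ 0.12  0.97 -0.21] ends [-0.024  0.015]
```

Run:
```python
from h import *
import pickle
c=pickle.load(open("scene.pkl","rb"))
for v in range(166,206,6):
    g=c["frame"][v,205:236].astype(int).min(1); u=205+g.argmax(); print("arc",u,v,g.max(),pts(c,[(u,v)]).round(3))
print("heatsink",pts(c,[(185,213),(190,213),(195,213)]).round(3))
m=(c["frame"].max(2)<75).astype(np.uint8); m[:195]=0;m[230:]=0;m[:,:140]=0;m[:,210:]=0
v,u=np.nonzero(m);P=pts(c,np.c_[u,v]);P=P[(P[:,2]>.05)&(P[:,2]<.12)];print(len(P),P.min(0).round(3),P.max(0).round(3),np.median(P,0).round(3))
```

```text
arc 209 166 237 [[ 0.74  -0.026  0.027]]
arc 218 172 225 [[0.535 0.026 0.125]]
arc 215 178 202 [[0.529 0.038 0.114]]
arc 213 184 192 [[0.53  0.044 0.097]]
arc 211 190 185 [[0.535 0.049 0.078]]
arc 210 196 174 [[0.534 0.053 0.061]]
arc 232 202 175 [[0.506 0.005 0.044]]
heatsink [[0.5   0.133 0.056]
 [0.482 0.126 0.065]
 [0.472 0.117 0.068]]
31 [0.467 0.103 0.05 ] [0.486 0.15  0.071] [0.477 0.14  0.06 ]
```

>>> {"name": "jog_arm", "arguments": {
  "increments": [
    {"dx": 0.5, "dy": 0.5, "dz": 0.3, "az": -0.09},
    {"dx": 1, "dy": 1, "dz": 0.4, "az": -0.18},
    {"dx": 1, "dy": 1, "dz": 0.4, "az": -0.27},
    {"dx": 1, "dy": 1, "dz": 0.4, "az": -0.27}
  ]
}}

```text
$.increments[0]: bad value
```

>>> {"name": "jog_arm", "arguments": {
  "increments": [
    {"dx": 0.5, "dy": 0.5, "dz": 0.3, "ax": 0, "ay": 0, "az": -0.09, "gripper": 0},
    {"dx": 1, "dy": 1, "dz": 0.4, "ax": 0, "ay": 0, "az": -0.18, "gripper": 0},
    {"dx": 1, "dy": 1, "dz": 0.4, "ax": 0, "ay": 0, "az": -0.27, "gripper": 0},
    {"dx": 1, "dy": 1, "dz": 0.4, "ax": 0, "ay": 0, "az": -0.27, "gripper": 0}
  ]
}}

```text
time: 0.5
eef_pos: [0.38, -0.5013, 0.3052]
tcp_rot: [1.0, -0.016, 0.001, -0.0]
contact_force: [-0.1, 0.1, -0.3]
opening: 0.505
finger_force: 0.0
```

>>> {"name": "jog_arm", "arguments": {
  "increments": [
    {"dx": 0.2, "dy": 0.35, "dz": 0, "ax": 0, "ay": 0, "az": 0, "gripper": 0},
    {"dx": 0.4, "dy": 0.7, "dz": 0, "ax": 0, "ay": 0, "az": 0, "gripper": 0},
    {"dx": 0.5, "dy": 1, "dz": 0, "ax": 0, "ay": 0, "az": 0, "gripper": 0}
  ]
}}

```text
time: 0.8
eef_pos: [0.4389, -0.3815, 0.3037]
tcp_rot: [1.0, -0.016, -0.0, -0.001]
contact_force: [-0.2, -0.9, 0.4]
opening: 0.504
finger_force: 0.0
```

>>> {"name": "jog_arm", "arguments": {
  "increments": [
    {"dx": 0, "dy": 0.4, "dz": 0, "ax": 0, "ay": 0, "az": 0, "gripper": 0},
    {"dx": 0, "dy": 0.8, "dz": 0, "ax": 0, "ay": 0, "az": 0, "gripper": 0},
    {"dx": 0, "dy": 1, "dz": 0, "ax": 0, "ay": 0, "az": 0, "gripper": 0}
  ]
}}

```text
time: 1.1
eef_pos: [0.4374, -0.2604, 0.3036]
tcp_rot: [1.0, -0.015, -0.0, -0.001]
contact_force: [-0.0, 0.1, 0.5]
opening: 0.498
finger_force: 0.0
```

>>> {"name": "jog_arm", "arguments": {
  "increments": [
    {"dx": 0, "dy": 0.4, "dz": 0, "ax": 0, "ay": 0, "az": 0, "gripper": 0},
    {"dx": 0, "dy": 0.8, "dz": 0, "ax": 0, "ay": 0, "az": 0, "gripper": 0},
    {"dx": 0, "dy": 1, "dz": 0, "ax": 0, "ay": 0, "az": 0, "gripper": 0}
  ]
}}

```text
time: 1.4
eef_pos: [0.4371, -0.1408, 0.3038]
tcp_rot: [1.0, -0.015, -0.0, -0.001]
contact_force: [-0.3, -0.1, 0.2]
opening: 0.5
finger_force: 0.0
```

>>> {"name": "jog_arm", "arguments": {
  "increments": [
    {"dx": 0, "dy": 0.4, "dz": 0, "ax": 0, "ay": 0, "az": 0, "gripper": 0},
    {"dx": 0, "dy": 0.8, "dz": 0, "ax": 0, "ay": 0, "az": 0, "gripper": 0},
    {"dx": 0, "dy": 1, "dz": 0, "ax": 0, "ay": 0, "az": 0, "gripper": 0}
  ]
}}

```text
time: 1.7
eef_pos: [0.437, -0.0209, 0.3039]
tcp_rot: [1.0, -0.015, -0.0, -0.001]
contact_force: [-0.7, 0.5, -0.6]
opening: 0.499
finger_force: 0.0
```

>>> {"name": "jog_arm", "arguments": {
  "increments": [
    {"dx": 0, "dy": 0.4, "dz": 0, "ax": 0, "ay": 0, "az": 0, "gripper": 0},
    {"dx": 0, "dy": 0.8, "dz": 0, "ax": 0, "ay": 0, "az": 0, "gripper": 0},
    {"dx": 0, "dy": 1, "dz": 0, "ax": 0, "ay": 0, "az": 0, "gripper": 0}
  ]
}}

```text
time: 2.0
eef_pos: [0.4369, 0.099, 0.304]
tcp_rot: [1.0, -0.015, -0.0, -0.0]
contact_force: [0.0, 0.4, 0.5]
opening: 0.498
finger_force: 0.0
```

>>> {"name": "jog_arm", "arguments": {
  "increments": [
    {"dx": 0, "dy": 0.4, "dz": -0.2, "ax": 0, "ay": 0, "az": 0, "gripper": 0},
    {"dx": 0, "dy": 0.8, "dz": -0.4, "ax": 0, "ay": 0, "az": 0, "gripper": 0},
    {"dx": 0.1, "dy": 1, "dz": -0.8, "ax": 0, "ay": 0, "az": 0, "gripper": 0},
    {"dx": 0.15, "dy": 1, "dz": -1, "ax": 0, "ay": 0, "az": 0, "gripper": 0},
    {"dx": 0.15, "dy": 1, "dz": -1, "ax": 0, "ay": 0, "az": 0, "gripper": 0}
  ]
}}

```text
time: 2.5
eef_pos: [0.4523, 0.2163, 0.1783]
tcp_rot: [1.0, -0.015, -0.006, 0.002]
contact_force: [-0.1, -0.8, -0.8]
opening: 0.499
finger_force: 0.0
```

```bash
cat >> h.py <<'E'
from scipy.spatial.transform import Rotation as Ro
def wrist():
    s=get_state(); c=imaging.read_camera("wrist")
    T=np.eye(4);T[:3,:3]=Ro.from_quat(s["tcp_rot"]).as_matrix();T[:3,3]=s["eef_pos"]
    c["extrinsics"]=T@np.array(c["mount"]); return c
def red(c):
    H=cv2.cvtColor(c["frame"],cv2.COLOR_BGR2HSV)
    return cv2.inRange(H,(0,150,80),(6,255,255))|cv2.inRange(H,(174,150,80),(180,255,255))
E
python3 - <<'E'
from h import *
c=wrist(); cv2.imwrite("pics/w1.png",c["frame"]); print(get_state()["eef_pos"])
v,u=np.nonzero(red(c)); P=pts(c,np.c_[u,v]); ok=c["depth"][v,u]>0; P=P[ok]; P=P[(P[:,2]>.03)&(P[:,2]<.075)&(abs(P[:,1]-.247)<.03)]
print(len(P),np.percentile(P,[1,50,99],0).round(4)); print(np.polyfit(P[:,0],P[:,1],1))
E
```

```text
[0.45381065 0.21606783 0.18143425]
1755 [[0.4012 0.2384 0.051 ]
 [0.4645 0.2445 0.0559]
 [0.5161 0.2516 0.058 ]]
[-0.03641292  0.26146159]
```

View pics/w1.png

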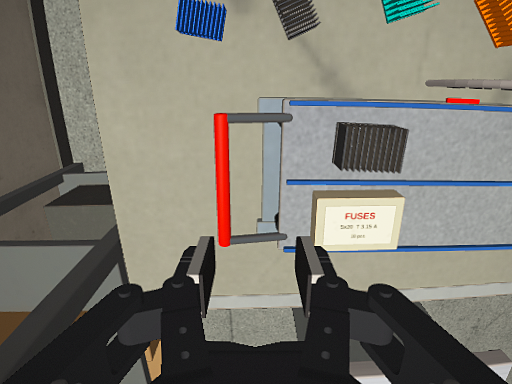

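The wrist view shows the red bar from (222,115) to (225,245). The heatsink is at (370,147) in the far lane and the carton at (358,220). The bar centre is about (0.459, 0.245), so I'll align over it and descend.

>>> {"name": "jog_arm", "arguments": {
  "increments": [
    {"dx": 0.05, "dy": 0.24, "dz": -0.1, "ax": 0, "ay": 0, "az": 0, "gripper": 0},
    {"dx": 0.05, "dy": 0.24, "dz": -0.35, "ax": 0, "ay": 0, "az": 0, "gripper": 0},
    {"dx": 0.05, "dy": 0.24, "dz": -0.6, "ax": 0, "ay": 0, "az": 0, "gripper": 0},
    {"dx": 0.05, "dy": 0.24, "dz": -0.7, "ax": 0, "ay": 0, "az": 0, "gripper": 0},
    {"dx": 0.05, "dy": 0.24, "dz": -0.7, "ax": 0, "ay": 0, "az": 0, "gripper": 0}
  ]
}}

```text
time: 3.05
eef_pos: [0.4614, 0.2443, 0.1001]
tcp_rot: [1.0, -0.017, -0.001, 0.0]
contact_force: [-0.2, 0.1, 0.3]
opening: 0.5
finger_force: 0.0
```

>>> {"name": "jog_arm", "arguments": {
  "increments": [
    {"dx": 0, "dy": 0, "dz": -0.18, "ax": 0, "ay": 0, "az": 0, "gripper": 0},
    {"dx": 0, "dy": 0, "dz": -0.36, "ax": 0, "ay": 0, "az": 0, "gripper": 0},
    {"dx": 0, "dy": 0, "dz": -0.36, "ax": 0, "ay": 0, "az": 0, "gripper": 0},
    {"dx": 0, "dy": 0, "dz": -0.36, "ax": 0, "ay": 0, "az": 0, "gripper": -0.5},
    {"dx": 0, "dy": 0, "dz": -0.36, "ax": 0, "ay": 0, "az": 0, "gripper": -1},
    {"dx": 0, "dy": 0, "dz": -0.36, "ax": 0, "ay": 0, "az": 0, "gripper": -1},
    {"dx": 0, "dy": 0, "dz": -0.36, "ax": 0, "ay": 0, "az": 0, "gripper": -1}
  ],
  "force": 30
}}

```text
time: 3.75
eef_pos: [0.4633, 0.2433, 0.0595]
tcp_rot: [1.0, -0.015, 0.001, 0.002]
contact_force: [0.1, -8.5, 4.1]
opening: 0.127
finger_force: 29.3
```

>>> {"name": "jog_arm", "arguments": {
  "increments": [
    {"dx": 0, "dy": -0.003, "dz": 0.062, "ax": 0, "ay": 0, "az": 0, "gripper": -1},
    {"dx": 0, "dy": -0.008, "dz": 0.124, "ax": 0, "ay": 0, "az": 0, "gripper": -1},
    {"dx": 0, "dy": -0.014, "dz": 0.186, "ax": 0, "ay": 0, "az": 0, "gripper": -1},
    {"dx": 0, "dy": -0.021, "dz": 0.248, "ax": 0, "ay": 0, "az": 0, "gripper": -1},
    {"dx": 0, "dy": -0.03, "dz": 0.31, "ax": 0, "ay": 0, "az": 0, "gripper": -1},
    {"dx": 0, "dy": -0.04, "dz": 0.372, "ax": 0, "ay": 0, "az": 0, "gripper": -1},
    {"dx": 0, "dy": -0.052, "dz": 0.434, "ax": 0, "ay": 0, "az": 0, "gripper": -1},
    {"dx": 0, "dy": -0.064, "dz": 0.494, "ax": 0, "ay": 0, "az": 0, "gripper": -1},
    {"dx": 0, "dy": -0.078, "dz": 0.556, "ax": 0, "ay": 0, "az": 0, "gripper": -1},
    {"dx": 0, "dy": -0.094, "dz": 0.616, "ax": 0, "ay": 0, "az": 0, "gripper": -1}
  ]
}}

```text
time: 4.75
eef_pos: [0.4628, 0.2329, 0.1313]
tcp_rot: [1.0, -0.016, 0.002, 0.0]
contact_force: [4.8, -2.0, -8.4]
opening: 0.124
finger_force: 29.1
```

```bash
cat > look.py <<'E'
from h import *
import sys
s=get_state(); print(s["eef_pos"].round(4),s["contact_force"].round(1))
a=imaging.read_camera("scene"); b=imaging.read_camera("side")
im=np.hstack([cv2.resize(a["frame"][150:280,100:300],None,fx=2,fy=2),cv2.resize(b["frame"][130:260,230:430],None,fx=2,fy=2)])
cv2.imwrite(f"pics/{sys.argv[1]}.png",im)
v,u=np.nonzero(red(b)[:280]);P=pts(b,np.c_[u,v]);P=P[(P[:,1]>.1)&(P[:,1]<.29)&(P[:,0]<.53)&(P[:,2]>.04)];m=np.median(P,0);print("bar",m.round(3),"theta",np.arcsin((m[2]-.05+.014)/.34).round(3))
E
python3 look.py l1
```

```text
[0.4628 0.2329 0.1313] [ 4.8 -2.  -8.4]
bar [0.476 0.237 0.126] theta 0.267
```

View pics/l1.png

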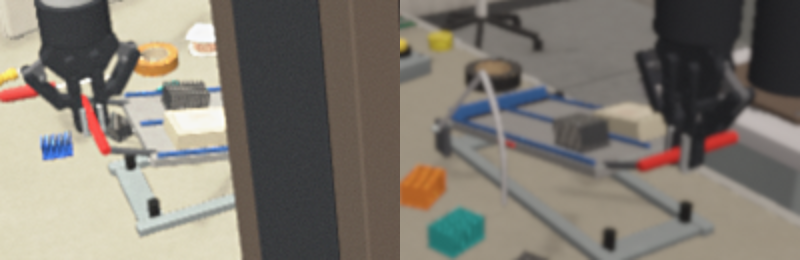

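```bash
cat > trk.py <<'E'
from h import *
from scipy.optimize import brentq
dz=get_state()["eef_pos"][2]-.0595
import sys
th=float(sys.argv[1]) if len(sys.argv)>1 else brentq(lambda t:.34*np.sin(t)+.014*np.cos(t)-.014-dz,0,.8)
psi=-.036; ex=np.array([np.cos(psi),np.sin(psi),0]); e=np.array([-np.sin(psi),np.cos(psi),0]); k=np.array([0,0,1.])
ey=e*np.cos(th)+k*np.sin(th); ez=-e*np.sin(th)+k*np.cos(th)
H=np.array([.459,.2447,.05])-.34*e-.014*k
B=H+.34*ey+.014*ez
print("theta",round(th,3),"force",get_state()["contact_force"].round(1))
for n in("side","scene"):
    c=imaging.read_camera(n); v,u=np.mgrid[120:300,100:460].reshape(2,-1)
    P=pts(c,np.c_[u,v])-B; L=P@np.c_[ex,ey,ez]; L=L[(c["depth"][v,u]>0)&(abs(L[:,0])<.075)&(L[:,1]<-.06)&(L[:,1]>-.325)]
    d=L[abs(L[:,2]+.008)<.008]; print(n,"deck z",np.median(d[:,2]).round(4),len(d))
    for nm,q in(("far",(L[:,0]>.01)),("near",(L[:,0]<-.01))):
        q=L[q&(L[:,2]>.002)&(L[:,2]<.028)]
        if len(q)>8: print("  ",nm,len(q),np.percentile(q[:,1],[5,50,95]).round(3),"zmax",np.percentile(q[:,2],95).round(3))
E
python3 trk.py
```

```text
theta 0.217 force [ 0.8 -4.9 -2. ]
side deck z -0.0084 1602
   far 323 [-0.142 -0.107 -0.095] zmax 0.019
   near 235 [-0.149 -0.108 -0.08 ] zmax 0.014
scene deck z -0.0084 731
   far 262 [-0.141 -0.117 -0.094] zmax 0.019
   near 434 [-0.137 -0.106 -0.079] zmax 0.015
```

>>> {"name": "jog_arm", "arguments": {
  "increments": [
    {"dx": 0, "dy": -0.017, "dz": 0.055, "ax": 0, "ay": 0, "az": 0, "gripper": -1},
    {"dx": 0, "dy": -0.034, "dz": 0.11, "ax": 0, "ay": 0, "az": 0, "gripper": -1},
    {"dx": 0, "dy": -0.034, "dz": 0.11, "ax": 0, "ay": 0, "az": 0, "gripper": -1},
    {"dx": 0, "dy": -0.034, "dz": 0.11, "ax": 0, "ay": 0, "az": 0, "gripper": -1}
  ]
}}

```text
time: 5.35
eef_pos: [0.4627, 0.2291, 0.1452]
tcp_rot: [1.0, -0.016, 0.001, 0.0]
contact_force: [3.7, -5.0, -2.6]
opening: 0.124
finger_force: 30.1
```

```bash
python3 trk.py
```

```text
theta 0.256 force [ 3.7 -5.  -2.6]
side deck z -0.0083 1389
   far 312 [-0.142 -0.105 -0.095] zmax 0.019
   near 230 [-0.148 -0.1   -0.079] zmax 0.014
scene deck z -0.0086 743
   far 271 [-0.141 -0.116 -0.094] zmax 0.019
   near 430 [-0.137 -0.106 -0.078] zmax 0.015
```

>>> {"name": "jog_arm", "arguments": {
  "increments": [
    {"dx": 0, "dy": -0.01, "dz": 0.035, "ax": 0, "ay": 0, "az": 0, "gripper": -1},
    {"dx": 0, "dy": -0.02, "dz": 0.07, "ax": 0, "ay": 0, "az": 0, "gripper": -1},
    {"dx": 0, "dy": -0.02, "dz": 0.07, "ax": 0, "ay": 0, "az": 0, "gripper": -1},
    {"dx": 0, "dy": -0.02, "dz": 0.07, "ax": 0, "ay": 0, "az": 0, "gripper": -1},
    {"dx": 0, "dy": -0.02, "dz": 0.07, "ax": 0, "ay": 0, "az": 0, "gripper": -1}
  ]
}}

```text
time: 5.95
eef_pos: [0.4626, 0.2267, 0.1527]
tcp_rot: [1.0, -0.016, 0.001, 0.0]
contact_force: [4.2, -4.1, -5.4]
opening: 0.126
finger_force: 29.7
```

```bash
python3 trk.py
```

```text
theta 0.279 force [ 4.2 -4.1 -5.4]
side deck z -0.0082 1270
   far 298 [-0.141 -0.106 -0.095] zmax 0.019
   near 218 [-0.147 -0.1   -0.079] zmax 0.014
scene deck z -0.0088 724
   far 260 [-0.141 -0.117 -0.094] zmax 0.019
   near 420 [-0.137 -0.105 -0.079] zmax 0.014
```

>>> {"name": "jog_arm", "arguments": {
  "increments": [
    {"dx": 0, "dy": -0.011, "dz": 0.035, "ax": 0, "ay": 0, "az": 0, "gripper": -1},
    {"dx": 0, "dy": -0.022, "dz": 0.07, "ax": 0, "ay": 0, "az": 0, "gripper": -1},
    {"dx": 0, "dy": -0.022, "dz": 0.07, "ax": 0, "ay": 0, "az": 0, "gripper": -1},
    {"dx": 0, "dy": -0.022, "dz": 0.07, "ax": 0, "ay": 0, "az": 0, "gripper": -1},
    {"dx": 0, "dy": -0.022, "dz": 0.07, "ax": 0, "ay": 0, "az": 0, "gripper": -1}
  ]
}}

```text
time: 6.55
eef_pos: [0.4625, 0.224, 0.161]
tcp_rot: [1.0, -0.016, 0.001, 0.001]
contact_force: [5.0, -3.0, -6.2]
opening: 0.127
finger_force: 29.7
```

```bash
python3 trk.py
```

```text
theta 0.305 force [ 5.  -3.  -6.2]
side deck z -0.0082 1162
   far 291 [-0.143 -0.102 -0.095] zmax 0.018
   near 196 [-0.147 -0.098 -0.079] zmax 0.014
scene deck z -0.009 705
   far 256 [-0.141 -0.117 -0.094] zmax 0.019
   near 424 [-0.137 -0.105 -0.078] zmax 0.014
```

>>> {"name": "jog_arm", "arguments": {
  "increments": [
    {"dx": 0, "dy": -0.012, "dz": 0.035, "ax": 0, "ay": 0, "az": 0, "gripper": -1},
    {"dx": 0, "dy": -0.024, "dz": 0.07, "ax": 0, "ay": 0, "az": 0, "gripper": -1},
    {"dx": 0, "dy": -0.024, "dz": 0.07, "ax": 0, "ay": 0, "az": 0, "gripper": -1},
    {"dx": 0, "dy": -0.024, "dz": 0.07, "ax": 0, "ay": 0, "az": 0, "gripper": -1},
    {"dx": 0, "dy": -0.024, "dz": 0.07, "ax": 0, "ay": 0, "az": 0, "gripper": -1}
  ]
}}

```text
time: 7.15
eef_pos: [0.4624, 0.221, 0.1692]
tcp_rot: [1.0, -0.016, 0.001, 0.001]
contact_force: [5.3, -4.6, -6.2]
opening: 0.123
finger_force: 29.7
```

```bash
python3 trk.py
```

```text
theta 0.331 force [ 5.3 -4.6 -6.2]
side deck z -0.008 1009
   far 282 [-0.141 -0.102 -0.095] zmax 0.018
   near 167 [-0.144 -0.09  -0.079] zmax 0.014
scene deck z -0.009 696
   far 256 [-0.141 -0.114 -0.094] zmax 0.018
   near 407 [-0.137 -0.105 -0.078] zmax 0.014
```

>>> {"name": "jog_arm", "arguments": {
  "increments": [
    {"dx": 0, "dy": -0.013, "dz": 0.035, "ax": 0, "ay": 0, "az": 0, "gripper": -1},
    {"dx": 0, "dy": -0.026, "dz": 0.07, "ax": 0, "ay": 0, "az": 0, "gripper": -1},
    {"dx": 0, "dy": -0.026, "dz": 0.07, "ax": 0, "ay": 0, "az": 0, "gripper": -1},
    {"dx": 0, "dy": -0.026, "dz": 0.07, "ax": 0, "ay": 0, "az": 0, "gripper": -1},
    {"dx": 0, "dy": -0.026, "dz": 0.07, "ax": 0, "ay": 0, "az": 0, "gripper": -1}
  ]
}}

```text
time: 7.75
eef_pos: [0.4622, 0.2178, 0.1774]
tcp_rot: [1.0, -0.016, 0.001, 0.001]
contact_force: [4.9, -3.3, -5.7]
opening: 0.122
finger_force: 29.7
```

```bash
python3 trk.py
```

```text
theta 0.357 force [ 4.9 -3.3 -5.7]
side deck z -0.0079 875
   far 276 [-0.142 -0.102 -0.095] zmax 0.018
   near 156 [-0.142 -0.087 -0.079] zmax 0.014
scene deck z -0.009 688
   far 254 [-0.142 -0.115 -0.095] zmax 0.019
   near 392 [-0.136 -0.104 -0.078] zmax 0.014
```

>>> {"name": "jog_arm", "arguments": {
  "increments": [
    {"dx": 0, "dy": -0.014, "dz": 0.035, "ax": 0, "ay": 0, "az": 0, "gripper": -1},
    {"dx": 0, "dy": -0.028, "dz": 0.07, "ax": 0, "ay": 0, "az": 0, "gripper": -1},
    {"dx": 0, "dy": -0.028, "dz": 0.07, "ax": 0, "ay": 0, "az": 0, "gripper": -1},
    {"dx": 0, "dy": -0.028, "dz": 0.07, "ax": 0, "ay": 0, "az": 0, "gripper": -1},
    {"dx": 0, "dy": -0.028, "dz": 0.07, "ax": 0, "ay": 0, "az": 0, "gripper": -1}
  ]
}}

```text
time: 8.35
eef_pos: [0.4621, 0.2143, 0.1857]
tcp_rot: [1.0, -0.016, 0.001, 0.001]
contact_force: [4.8, -5.0, -6.5]
opening: 0.126
finger_force: 29.7
```

```bash
python3 trk.py
```

```text
theta 0.383 force [ 4.8 -5.  -6.5]
side deck z -0.0076 767
   far 250 [-0.152 -0.111 -0.106] zmax 0.018
   near 136 [-0.14  -0.084 -0.079] zmax 0.013
scene deck z -0.0092 679
   far 252 [-0.155 -0.128 -0.108] zmax 0.018
   near 373 [-0.135 -0.104 -0.078] zmax 0.014
```

The heatsink has started to slip, so I'll hold here.

>>> {"name": "jog_arm", "arguments": {
  "increments": [
    {"dx": 0, "dy": 0, "dz": 0, "ax": 0, "ay": 0, "az": 0, "gripper": -1},
    {"dx": 0, "dy": 0, "dz": 0, "ax": 0, "ay": 0, "az": 0, "gripper": -1},
    {"dx": 0, "dy": 0, "dz": 0, "ax": 0, "ay": 0, "az": 0, "gripper": -1},
    {"dx": 0, "dy": 0, "dz": 0, "ax": 0, "ay": 0, "az": 0, "gripper": -1},
    {"dx": 0, "dy": 0, "dz": 0, "ax": 0, "ay": 0, "az": 0, "gripper": -1},
    {"dx": 0, "dy": 0, "dz": 0, "ax": 0, "ay": 0, "az": 0, "gripper": -1},
    {"dx": 0, "dy": 0, "dz": 0, "ax": 0, "ay": 0, "az": 0, "gripper": -1},
    {"dx": 0, "dy": 0, "dz": 0, "ax": 0, "ay": 0, "az": 0, "gripper": -1},
    {"dx": 0, "dy": 0, "dz": 0, "ax": 0, "ay": 0, "az": 0, "gripper": -1},
    {"dx": 0, "dy": 0, "dz": 0, "ax": 0, "ay": 0, "az": 0, "gripper": -1}
  ]
}}

```text
time: 9.45
eef_pos: [0.4621, 0.2144, 0.1857]
tcp_rot: [1.0, -0.016, 0.001, 0.001]
contact_force: [3.8, -5.8, -5.8]
opening: 0.125
finger_force: 29.7
```

```bash
python3 trk.py
```

```text
theta 0.383 force [ 3.8 -5.8 -5.8]
side deck z -0.008 931
   far 150 [-0.308 -0.266 -0.263] zmax 0.019
   near 139 [-0.142 -0.083 -0.08 ] zmax 0.013
scene deck z -0.0093 844
   near 377 [-0.135 -0.103 -0.079] zmax 0.014
```

>>> {"name": "jog_arm", "arguments": {
  "increments": [
    {"dx": 0, "dy": 0, "dz": 0, "ax": 0, "ay": 0, "az": 0, "gripper": -1},
    {"dx": 0, "dy": 0, "dz": 0, "ax": 0, "ay": 0, "az": 0, "gripper": -1},
    {"dx": 0, "dy": 0, "dz": 0, "ax": 0, "ay": 0, "az": 0, "gripper": -1},
    {"dx": 0, "dy": 0, "dz": 0, "ax": 0, "ay": 0, "az": 0, "gripper": -1},
    {"dx": 0, "dy": 0, "dz": 0, "ax": 0, "ay": 0, "az": 0, "gripper": -1}
  ]
}}

```text
time: 10.05
eef_pos: [0.4621, 0.2143, 0.1857]
tcp_rot: [1.0, -0.016, 0.001, 0.001]
contact_force: [4.4, -5.2, -6.6]
opening: 0.126
finger_force: 29.7
```

```bash
python3 trk.py
```

```text
theta 0.383 force [ 4.4 -5.2 -6.6]
side deck z -0.0081 940
   far 139 [-0.319 -0.286 -0.282] zmax 0.019
   near 133 [-0.141 -0.082 -0.079] zmax 0.013
scene deck z -0.0094 841
   near 378 [-0.135 -0.104 -0.078] zmax 0.013
```

The heatsink is against the stop and the carton hasn't moved. Next I release the bar and retreat upward.

>>> {"name": "jog_arm", "arguments": {
  "increments": [
    {"dx": 0, "dy": 0, "dz": 0, "ax": 0, "ay": 0, "az": 0, "gripper": -0.5},
    {"dx": 0, "dy": 0, "dz": 0, "ax": 0, "ay": 0, "az": 0, "gripper": -0.2},
    {"dx": 0, "dy": 0, "dz": 0, "ax": 0, "ay": 0, "az": 0, "gripper": -0.1},
    {"dx": 0, "dy": 0, "dz": 0, "ax": 0, "ay": 0, "az": 0, "gripper": -0.1},
    {"dx": 0, "dy": 0, "dz": 0.1, "ax": 0, "ay": 0, "az": 0, "gripper": -0.1},
    {"dx": 0, "dy": 0, "dz": 0.3, "ax": 0, "ay": 0, "az": 0, "gripper": -0.1},
    {"dx": 0, "dy": 0, "dz": 0.6, "ax": 0, "ay": 0, "az": 0, "gripper": -0.1},
    {"dx": 0, "dy": 0, "dz": 0.9, "ax": 0, "ay": 0, "az": 0, "gripper": -0.1},
    {"dx": 0, "dy": 0, "dz": 1, "ax": 0, "ay": 0, "az": 0, "gripper": -0.1}
  ]
}}

```text
time: 11.05
eef_pos: [0.4634, 0.2158, 0.3122]
tcp_rot: [1.0, -0.016, 0.004, -0.001]
contact_force: [0.7, 0.4, -0.2]
opening: 0.449
finger_force: 0.0
```

```bash
python3 trk.py 0.383; python3 look.py l2
```

```text
theta 0.383 force [ 0.7  0.4 -0.2]
side deck z -0.0079 977
   far 137 [-0.318 -0.286 -0.282] zmax 0.019
   near 172 [-0.142 -0.082 -0.079] zmax 0.014
scene deck z -0.0092 1081
   near 456 [-0.149 -0.111 -0.079] zmax 0.014
[0.4628 0.2156 0.3094] [ 0.2  0.  -0.1]
bar [0.46  0.219 0.177] theta 0.428
```

View pics/l2.png

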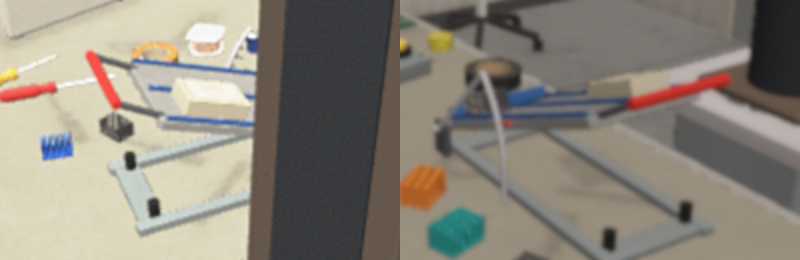

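The board stands unaided at about 0.38 rad (bar at (105,80) in the left crop) and the carton is in place. Next is the button.

>>> {"name": "jog_arm", "arguments": {
  "increments": [
    {"dx": 0, "dy": -0.35, "dz": 0, "ax": 0, "ay": 0, "az": 0, "gripper": -0.1},
    {"dx": 0, "dy": -0.7, "dz": 0, "ax": 0, "ay": 0, "az": 0, "gripper": -0.5},
    {"dx": 0, "dy": -1, "dz": 0, "ax": 0, "ay": 0, "az": 0, "gripper": -1}
  ]
}}

```text
time: 11.55
eef_pos: [0.4604, 0.0939, 0.3033]
tcp_rot: [1.0, -0.016, -0.003, 0.0]
contact_force: [1.0, -0.8, 0.3]
opening: 0.115
finger_force: 0.0
```

>>> {"name": "jog_arm", "arguments": {
  "increments": [
    {"dx": 0, "dy": -0.4, "dz": 0, "ax": 0, "ay": 0, "az": 0, "gripper": -1},
    {"dx": 0, "dy": -0.8, "dz": 0, "ax": 0, "ay": 0, "az": 0, "gripper": -1},
    {"dx": 0, "dy": -1, "dz": 0, "ax": 0, "ay": 0, "az": 0, "gripper": -1}
  ]
}}

```text
time: 11.85
eef_pos: [0.4605, -0.0274, 0.3034]
tcp_rot: [1.0, -0.018, -0.002, -0.0]
contact_force: [0.2, -0.1, -0.1]
opening: 0.005
finger_force: 0.0
```

>>> {"name": "jog_arm", "arguments": {
  "increments": [
    {"dx": 0, "dy": -0.4, "dz": 0, "ax": 0, "ay": 0, "az": 0, "gripper": -1},
    {"dx": 0, "dy": -0.8, "dz": 0, "ax": 0, "ay": 0, "az": 0, "gripper": -1},
    {"dx": 0, "dy": -1, "dz": 0, "ax": 0, "ay": 0, "az": 0, "gripper": -1}
  ]
}}

```text
time: 12.15
eef_pos: [0.4605, -0.1473, 0.3034]
tcp_rot: [1.0, -0.018, -0.002, -0.001]
contact_force: [0.7, 1.1, 0.1]
opening: 0.0
finger_force: 0.0
```

>>> {"name": "jog_arm", "arguments": {
  "increments": [
    {"dx": 0, "dy": -0.4, "dz": 0, "ax": 0, "ay": 0, "az": 0, "gripper": -1},
    {"dx": 0, "dy": -0.8, "dz": 0, "ax": 0, "ay": 0, "az": 0, "gripper": -1},
    {"dx": 0, "dy": -1, "dz": 0, "ax": 0, "ay": 0, "az": 0, "gripper": -1}
  ]
}}

```text
time: 12.45
eef_pos: [0.4604, -0.2673, 0.3031]
tcp_rot: [1.0, -0.018, -0.002, -0.001]
contact_force: [0.3, 0.0, 0.5]
opening: -0.0
finger_force: 0.0
```

>>> {"name": "jog_arm", "arguments": {
  "increments": [
    {"dx": -0.1, "dy": -0.4, "dz": 0, "ax": 0, "ay": 0, "az": 0, "gripper": -1},
    {"dx": -0.2, "dy": -0.8, "dz": -0.2, "ax": 0, "ay": 0, "az": 0, "gripper": -1},
    {"dx": -0.25, "dy": -0.85, "dz": -0.6, "ax": 0, "ay": 0, "az": 0, "gripper": -1},
    {"dx": -0.25, "dy": -0.85, "dz": -1, "ax": 0, "ay": 0, "az": 0, "gripper": -1},
    {"dx": -0.25, "dy": -0.85, "dz": -1, "ax": 0, "ay": 0, "az": 0, "gripper": -1},
    {"dx": -0.25, "dy": -0.85, "dz": -1, "ax": 0, "ay": 0, "az": 0, "gripper": -1}
  ]
}}

```text
time: 13.05
eef_pos: [0.431, -0.3656, 0.1842]
tcp_rot: [1.0, -0.016, -0.002, -0.002]
contact_force: [0.1, -0.5, 0.8]
opening: 0.004
finger_force: 0.0
```

Run:
```python
from h import *
c=wrist(); cv2.imwrite("pics/w2.png",c["frame"]); print(get_state()["eef_pos"].round(4))
m=cv2.inRange(cv2.cvtColor(c["frame"],cv2.COLOR_BGR2HSV),(22,130,90),(33,255,255))
k,l,st,ce=cv2.connectedComponentsWithStats(m)
for i in range(1,k):
    if st[i,4]<60: continue
    v,u=np.nonzero(l==i);P=pts(c,np.c_[u,v]);print(ce[i].round(),st[i,4],np.percentile(P,[2,50,98],0).round(4).tolist())
    t=P[P[:,2]>np.percentile(P[:,2],90)-.003]; print("  top",t.mean(0).round(4))
```

```text
[ 0.4322 -0.3668  0.1871]
[470.  26.] 1928 [[0.5442, -0.5651, 0.0163], [0.5632, -0.548, 0.0358], [0.5819, -0.5416, 0.038]]
  top [ 0.5633 -0.5522  0.0385]
[264. 173.] 717 [[0.4299, -0.3837, 0.043], [0.4438, -0.3718, 0.0526], [0.4552, -0.3605, 0.0543]]
  top [ 0.444  -0.3718  0.0547]
[325. 261.] 1308 [[0.3135, -0.4565, 0.003], [0.3366, -0.4363, 0.0229], [0.352, -0.4176, 0.0246]]
  top [ 0.3338 -0.4372  0.0251]
```

View pics/w2.png

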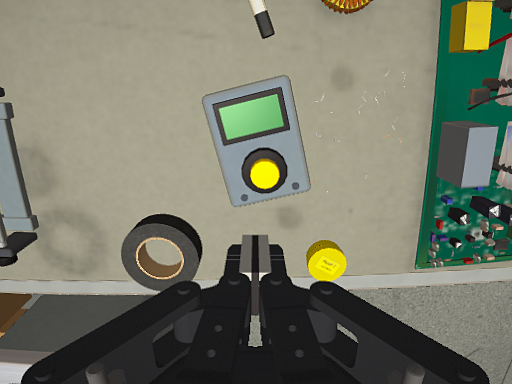

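The wrist view shows the hold button at (264,173), which gives (0.443, -0.372) for its top. The black-ringed button with the display behind it confirms it, and the loose yellow cap at (326,262) is the decoy.

>>> {"name": "jog_arm", "arguments": {
  "increments": [
    {"dx": 0.09, "dy": -0.04, "dz": -0.25, "ax": 0, "ay": 0, "az": 0, "gripper": -1},
    {"dx": 0.09, "dy": -0.04, "dz": -0.5, "ax": 0, "ay": 0, "az": 0, "gripper": -1},
    {"dx": 0.09, "dy": -0.04, "dz": -0.75, "ax": 0, "ay": 0, "az": 0, "gripper": -1},
    {"dx": 0.09, "dy": -0.04, "dz": -0.75, "ax": 0, "ay": 0, "az": 0, "gripper": -1},
    {"dx": 0.09, "dy": -0.04, "dz": -0.75, "ax": 0, "ay": 0, "az": 0, "gripper": -1}
  ]
}}

```text
time: 13.6
eef_pos: [0.4439, -0.3725, 0.0989]
tcp_rot: [1.0, -0.016, 0.001, 0.001]
contact_force: [0.5, 0.2, 0.6]
opening: 0.002
finger_force: 0.0
```

>>> {"name": "jog_arm", "arguments": {
  "increments": [
    {"dx": 0, "dy": 0, "dz": -0.1, "ax": 0, "ay": 0, "az": 0, "gripper": -1},
    {"dx": 0, "dy": 0, "dz": -0.17, "ax": 0, "ay": 0, "az": 0, "gripper": -1},
    {"dx": 0, "dy": 0, "dz": -0.2, "ax": 0, "ay": 0, "az": 0, "gripper": -1},
    {"dx": 0, "dy": 0, "dz": -0.22, "ax": 0, "ay": 0, "az": 0, "gripper": -1},
    {"dx": 0, "dy": 0, "dz": -0.22, "ax": 0, "ay": 0, "az": 0, "gripper": -1}
  ]
}}

```text
time: 14.1
eef_pos: [0.4431, -0.3722, 0.0711]
tcp_rot: [1.0, -0.016, 0.0, 0.0]
contact_force: [0.4, 0.7, 5.6]
opening: 0.001
finger_force: 2.5
```

>>> {"name": "jog_arm", "arguments": {
  "increments": [
    {"dx": 0, "dy": 0, "dz": -0.015, "ax": 0, "ay": 0, "az": 0, "gripper": -1},
    {"dx": 0, "dy": 0, "dz": -0.015, "ax": 0, "ay": 0, "az": 0, "gripper": -1}
  ]
}}

```text
time: 14.3
eef_pos: [0.4432, -0.3723, 0.0709]
tcp_rot: [1.0, -0.016, 0.0, 0.0]
contact_force: [-3.0, 3.6, 13.0]
opening: -0.003
finger_force: 6.5
```

The button is on its end stop: the force jumped to 13 N with no further travel. I'll retreat and check.

>>> {"name": "jog_arm", "arguments": {
  "increments": [
    {"dx": 0, "dy": 0, "dz": 0.1, "ax": 0, "ay": 0, "az": 0, "gripper": -1},
    {"dx": 0, "dy": 0, "dz": 0.4, "ax": 0, "ay": 0, "az": 0, "gripper": -1},
    {"dx": 0, "dy": 0, "dz": 0.8, "ax": 0, "ay": 0, "az": 0, "gripper": -1},
    {"dx": 0, "dy": 0, "dz": 1, "ax": 0, "ay": 0, "az": 0, "gripper": -1},
    {"dx": 0, "dy": 0, "dz": 1, "ax": 0, "ay": 0, "az": 0, "gripper": -1},
    {"dx": 0, "dy": 0, "dz": 1, "ax": 0, "ay": 0, "az": 0, "gripper": -1}
  ]
}}

```text
time: 14.9
eef_pos: [0.4424, -0.3715, 0.1882]
tcp_rot: [1.0, -0.016, 0.0, 0.0]
contact_force: [-0.2, 0.1, -0.5]
opening: -0.0
finger_force: 0.0
```

```bash
python3 trk.py 0.383
python3 - <<'E'
from h import *
c=wrist()
m=cv2.inRange(cv2.cvtColor(c["frame"],cv2.COLOR_BGR2HSV),(22,130,90),(33,255,255)); v,u=np.nonzero(m);P=pts(c,np.c_[u,v])
P=P[np.linalg.norm(P[:,:2]-[.443,-.372],axis=1)<.02]; print("button z",np.percentile(P[:,2],90))
E
```

```text
theta 0.383 force [-0.2  0.1 -0.5]
side deck z -0.0078 974
   far 141 [-0.32  -0.286 -0.282] zmax 0.019
   near 176 [-0.141 -0.082 -0.079] zmax 0.014
scene deck z -0.0093 806
   near 359 [-0.132 -0.102 -0.078] zmax 0.014
button z 0.053581462471074114
```

```bash
python3 -c "
from plant import job; print(job.sign_off())"
```

```text
the job is handed in; nothing more can be done
None
```

The job is handed in: the heatsink slipped at about 0.38 rad and lies against the foot stop, the carton did not move, the board stands by itself at that angle, and the hold button was pressed fully once and is out again.

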